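# Hold the guide rail in on the set-up can

## Robot

A 6-joint arm with a two-finger parallel gripper is mounted at the origin on the work surface. World frame = base frame: x ahead of the robot, y to its left, z up, the work surface at z = 0. Lengths are in mm, angles in rad, forces in N, time in s.
With the tool pointing down it reaches from about 275 to 750 mm from the base axis. Payload 10.2 kg.
Tool frame: the origin (TCP) lies midway between the tips of the shut fingers; the grasp point (between the pads) lies 19 mm behind it; z points along the fingers, y is the line along which they close (so a half turn about z gives the same grasp; the last joint's range is limited). The gripper opens to 85 mm and grips with 20 to 120 N. Pads are 22 mm wide; open, the fingers measure 114 mm over their backs; the gripper's body (76 mm by 85 mm) begins 54 mm behind the grasp point. The pads swing forward as they close: fully open they stand 13 mm farther back than shut.
Start: joints at [-1.438, 0.313, 1.498, -0, 1.331, -0.223], TCP at [182.866, -492.129, 231.294] pointing down, gripper open.
Joint ranges: [-2.94, 2.94], [-0.97, 2.17], [0.19, 2.56], [-1.23, 4.37], [0.02, 3.11], [-2.88, 2.88]. Speed limits (rad/s): [2.39, 2.39, 3.01, 3.14, 3.14, 3.14].

## Interface

Orientations are given as a unit quaternion [w, x, y, z].
In Python, from rig import ctrl, capture, camera_info gives the robot as it stands.
- The arm moves only by the tool apply_moves, never from a script. Its argument "targets" is a list of rows, each a list of 3 entries, a list of its own where there are three numbers: the finger opening in mm, from 0 to 85.4, then the shift along the world's x, y, z in mm, then the turn, a rotation vector about the world's x, y, z in degrees. In form: [[grip, [dx, dy, dz], [rx, ry, rz]], ...]. A call has 1 to 20 rows; each row is the pose to reach, as a shift and turn from the pose commanded when the call began; what a row does not reach only later rows make up. A row lasts 1/10 s, in which the tool goes at most 50 mm and 8.59 degrees, less where a joint would pass 70% of its speed; a pose out of reach is approached as far as the arm can. A call with a gripper value outside its range is refused whole. The fingers move at their own pace and stop on an object; "squeeze" is the grip in N (left out, the last holds). Time passes only in rows, so rows that repeat a pose let the fingers close. It gives the time, the measured TCP pose, the force, the opening and the grip force at its end, in the units of the state.
- ctrl.sense(): the state, without advancing time (a new reading comes with each control period).
- capture(name): name is "scene" or "top"; returns (picture, depth): 400x640x3 uint8, blue, green, red; 400x640 float32, mm along the optical axis (not along the pixel's ray), 0 where there is no reading.
- camera_info(name): a dict with "vfov" (degrees; the focal length in pixels is half the picture's height over the tangent of half this angle, whatever the lens; pixels are square), "cx", "cy" (the principal point, pixels), "extrinsics" (4x4, takes a point from camera to world coordinates). Camera axes: x right, y down, z forward; pixel columns grow to the right and rows downward; lengths in mm; the calibration is good to about 2 mm. A picture is of the moment at which its call begins. camera_info takes no time and is no camera call.
- ctrl.finish_job(): hands the job in; it is judged then, once.
The state is a dict: "time_s": time; "joints": joint angles; "dq": joint speeds; "tau": joint torques, N m; "eef_pos": TCP position; "ee_rot": TCP orientation; "force": force on the tool from outside, world axes, zero at the start; "wrist_torque": the same for the moment, N m; "grip_width": opening from 0.0 (shut) to 1.0 (fully open); "grip_force": force on a finger pad.
Only numpy, scipy, OpenCV 4.12 (cv2) and the standard library are available. Lean on these libraries where they do the work, as an engineer would, in place of code of your own. Each camera call takes 0.05 s, during which the arm holds its last target. There are 200 camera calls.

## Task

We are changing the little bench conveyor over from the wide red cans to the slim orange ones: stand the orange can upright on the conveyor chain, between the two rails and about midway between the two clamps, and let go of it. Then push the loose near guide rail in so that it presses the can against the sprung far rail, and hold a steady push of about 10 N on the can so the fitter can tighten the clamps: finish while still pushing, do not let go of the rail, never press the can with more than 25 N or it dents, and leave the red cans and the wrench where they stand.

Things in the scene. Friction and masses are not known exactly. Their poses are not given: they have to be found in the camera images.
- can: The set-up can: slim orange drinks can with a dark top, the only orange one on the table, full (about 0.27 kg), 53 dia x 134 high; straight side from the base up to 122, then 47 dia to the top. Stands upright on the table at one of four places among the red cans. Origin at the centre of its base, z up.
- conveyor: Bench conveyor, fixed; another place and yaw each time. Grey chain along its own y, 114 wide, 420 long, its top 85 above the table; x points across it, away from the robot. Origin on the table under the middle of the chain. Posts with spring housings on the far side at x 0.088..0.145, y +-0.12. White upright gear motor 245 high on its left end, y 0.23..0.34.
- clamp_l (a point): Left black clamp on the near side of the conveyor: top of its steel screw, 164 above the table, at x -0.080, y +0.12 in the conveyor frame. Clamp and post 26 x 34. Through it runs a 10 mm rod of the near rail, sticking out up to 60 mm towards the robot, 24 below this point.
- clamp_r (a point): Right clamp, the same (rod too) at y -0.12.
- rail: Near guide rail, green twin bars 360 long, each 20 high, 12 thick; lower bar 46 below the upper. Origin at mid-length on the inner face of the UPPER bar at mid-height, 163 above the table; axes as the conveyor's. Clamps loose: it slides along conveyor x with about 1.5 N drag, from x -0.046 (conveyor frame) up to 55 mm in; starts 0 to 12 in.
- push (a point): Middle of the OUTER face of the near rail's upper bar, 12 from the rail's origin, 163 above the table. The bar is free here, between the posts, for a push along conveyor +x with closed fingers. Top of a can on the chain is 56 above this point.
- fence: Far guide rail: same twin green bars. Origin at mid-length on the inner face (towards the robot) of its upper bar at mid-height, at x 0.046 in the conveyor frame when nothing presses it. Sprung: yields along conveyor +x by 1 mm per 2 N (5 mm at 10 N), 12 mm at most. Clear lane between the rails = fence x minus rail x, 80 to 92 at the start.
- red_a: Bystander: wide red drinks can standing upright, full, 66 dia x 122 high, 0.35 kg, origin at the centre of its base. On the table.
- red_b: Bystander: wide red drinks can standing upright, full, 66 dia x 122 high, 0.35 kg, origin at the centre of its base. On the table.
- red_c: Bystander: wide red drinks can standing upright, full, 66 dia x 122 high, 0.35 kg, origin at the centre of its base. On the table.
- red_d: Bystander: wide red drinks can standing upright, full, 66 dia x 122 high, 0.35 kg, origin at the centre of its base. On the black kitchen scale at the right (scale 190 x 150, 22 high).
- wrench: Bystander: the fitter's steel wrench, 170 long, lying on the table at the left.

How it is judged (in metres and radians):
On the way, in this order (a step that is already met when the one before it is completed fails the run):
1. the orange can stands upright on the chain between the rails, within 100 mm of midway between the clamps, released (z of can in the frame of conveyor between 0.079 and 0.093 m and x of can in the frame of conveyor between -0.05 and 0.05 m and y of can in the frame of conveyor between -0.1 and 0.1 m and angle between can's own z axis and vertical below 0.1 rad and contact force between each of the fingers, the arm and can below 0.3 N and linear speed of can below 0.03 m/s), for 0.3 s.
2. the robot pushes the near rail, which presses the can against the far rail with 5 to 16 N (contact force between any of the fingers, the arm and rail above 4 N and contact force between can and rail above 4 N and contact force between can and fence between 5 and 16 N), for 0.5 s.
At the end, for the whole second after the job is handed in: The orange can stands upright (0.1 rad) on the chain within 100 mm of midway between the clamps, untouched by the robot, which pushes the near rail (over 4 N) onto it (over 4 N) so that the can presses the far rail with 5 to 16 N, all still, through the last second (all of step 1 and all of step 2 and linear speed of rail below 0.01 m/s); the arm keeps its last pose, push and grip.
It fails at once if a red can or the wrench is shifted by more than 20 mm (distance of any of red_a, red_b, red_c, red_d, wrench from where it was at the start of the episode above 0.02 m).
It fails at once if the can is pressed with more than 25 N between the rails, or tipped over (contact force between can and fence above 25 N or contact force between can and rail above 25 N or angle between can's own z axis and vertical above 0.6 rad).
It also fails if it takes over 54 s, if anything falls off the work surface, if the arm or the gripper's body presses on something with over 40 N, if the wrist force passes 120 N, or if a joint passes its speed limit or range.

## Working session

There is one attempt and no reset: what is moved stays moved. The work goes in short steps, Python scripts to look and compute and a tool call to move; the robot and the scene stay as the last step left them, time stands still between calls to the robot, and variables do not carry over. Pictures are saved under pics/ and viewed, at most 10 in all, crops included, and the job is handed in when it is done.

Besides the shell and the picture viewer there is one more tool, called after "Call:" by a JSON object that holds its "op" and its "data", one argument or row to a line. apply_moves: Moves the arm, as the interface text tells. Its arguments: {"type":"object","properties":{"targets":{"type":"array","items":{"type":"array"}},"squeeze":{"type":"number"}},"required":["targets"]}

```bash
mkdir -p pics
cat > h.py <<'E'
import numpy as np, cv2
from rig import ctrl, capture, camera_info
def K(n):
    i=camera_info(n); f=200/np.tan(np.radians(i["vfov"])/2); return f,i["cx"],i["cy"],np.array(i["extrinsics"])
def p3(n,u,v,d):
    f,cx,cy,E=K(n); return (E@[(u-cx)/f*d,(v-cy)/f*d,d,1])[:3]
def onz(n,u,v,z):
    f,cx,cy,E=K(n); r=E[:3,:3]@[(u-cx)/f,(v-cy)/f,1]; o=E[:3,3]; return o+r*(z-o[2])/r[2]
def cloud(n,d):
    f,cx,cy,E=K(n); v,u=np.mgrid[:400,:640]; P=np.stack([(u-cx)/f*d,(v-cy)/f*d,d],-1); return P@E[:3,:3].T+E[:3,3]
E
python3 - <<'E'
from h import *
for n in("scene","top"):
    b,d=capture(n); cv2.imwrite(f"pics/{n}0.png",b); np.save(n+"0.npy",d); print(n,camera_info(n),(d>0).mean())
s=ctrl.sense(); print(s)
E
```

```text
scene {'vfov': 56.172590419808465, 'cx': 320.8022474727851, 'cy': 195.413860500888, 'extrinsics': array([[-8.50493719e-01,  4.30665228e-01, -3.01973334e-01,
         9.64961815e+02],
       [ 5.25969047e-01,  7.00843964e-01, -4.81844684e-01,
         5.80525750e+02],
       [ 4.12243733e-03, -5.68634504e-01, -8.22579969e-01,
         1.25522889e+03],
       [ 0.00000000e+00,  0.00000000e+00,  0.00000000e+00,
         1.00000000e+00]])} 0.99604296875
top {'vfov': 42.142498800113884, 'cx': 329.16520495381945, 'cy': 205.38615767674318, 'extrinsics': array([[ 2.56256988e-02, -9.97236893e-01,  6.97273468e-02,
         4.31086977e+02],
       [-9.99663678e-01, -2.58409033e-02, -2.18596869e-03,
        -7.89326988e+01],
       [ 3.98174624e-03, -6.96478789e-02, -9.97563692e-01,
         1.68892789e+03],
       [ 0.00000000e+00,  0.00000000e+00,  0.00000000e+00,
         1.00000000e+00]])} 0.99590625
{'time_s': 0.1, 'joints': array([-1.43838926e+00,  3.13420836e-01,  1.49836990e+00, -2.50270363e-05,
        1.33103831e+00, -2.23393897e-01]), 'dq': array([-0.00019508, -0.00109333, -0.00123313,  0.00088081,  0.00025838,
        0.00322471]), 'tau': array([ 4.35930473e-03, -4.12897432e+01, -2.60141158e+01, -1.36238505e-04,
        2.98278756e-03, -3.36567680e-07]), 'eef_pos': array([ 182.83186427, -491.87610617,  230.77529804]), 'ee_rot': array([-6.18108250e-04,  9.84216684e-01,  1.76966482e-01,  1.59729467e-05]), 'force': array([ 0.24808534,  0.03267051, -0.29549072]), 'wrist_torque': array([ 0.01320161, -0.00021552, -0.04063449]), 'grip_force': 0.0, 'grip_width': 1.0033588693837852}
```

View pics/scene0.png

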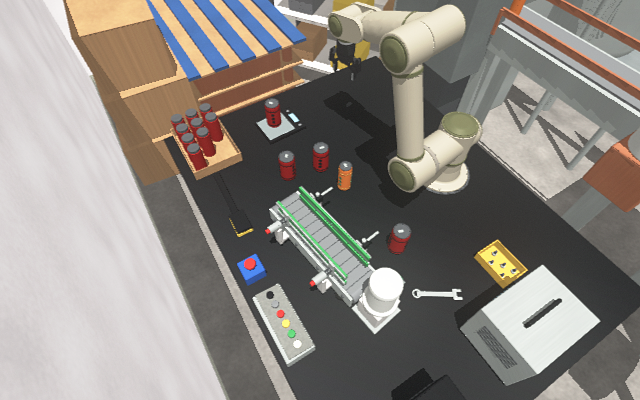

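View pics/top0.png

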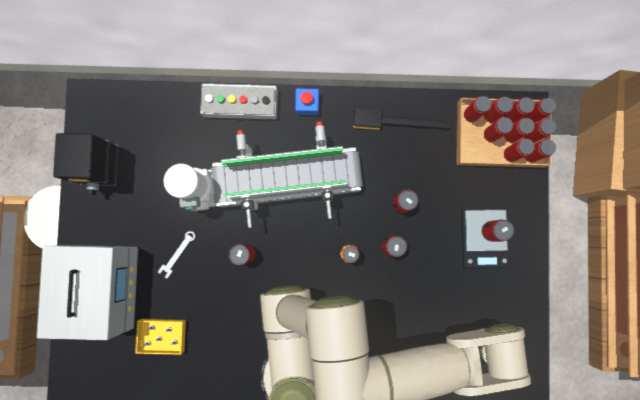

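The scene view shows the orange can at (345,176), with red cans near it at (321,156), (287,164) and (400,238). The conveyor runs from about (290,200) to (380,290). In the top view the orange can is at (349,254), the chain middle is near (288,176), and the clamps are at about (248,203) and (327,193). Next I'll measure from both depth views.

```bash
cat > m.py <<'E'
from h import *
import sys
def run(tag):
    for n in("scene","top"):
        b=cv2.imread(f"pics/{n}{tag}.png"); d=np.load(n+tag+".npy"); P=cloud(n,d); hsv=cv2.cvtColor(b,cv2.COLOR_BGR2HSV).astype(int); H,S,V=hsv[...,0],hsv[...,1],hsv[...,2]
        g=(H>50)&(H<80)&(S>120)&(P[...,2]>90)&(P[...,2]<200)&(d>0)
        Q=P[g&(P[...,2]>165)&(P[...,2]<182)]
        # split the two bars' top faces
        dirn=np.linalg.svd(Q[:,:2]-Q[:,:2].mean(0),full_matrices=False)[2][0]
        if dirn[1]<0: dirn=-dirn
        nrm=np.array([dirn[1],-dirn[0]])
        t=Q[:,:2]@nrm; m=(t.min()+t.max())/2
        for lab,k in(("near",t<m),("far",t>=m)):
            q=Q[k]; c=np.median(q,0); w=np.linalg.svd(q[:,:2]-q[:,:2].mean(0),full_matrices=False)[2][0]; w=w*np.sign(w[1])
            al=q[:,:2]@w; tt=q[:,:2]@np.array([w[1],-w[0]])
            print(n,lab,len(q),"yaw",np.degrees(np.arctan2(-w[0],w[1])).round(2),"ends",al.min().round(1),al.max().round(1),"n pct",np.percentile(tt,[2,10,50,90,98]).round(1),"z",c[2].round(1))
        o=(H>4)&(H<18)&(S>150)&(V>60)&(P[...,2]>10)&(d>0)
        nl,L,st,ce=cv2.connectedComponentsWithStats(o.astype(np.uint8))
        for i in range(1,nl):
            if st[i,4]>25:
                q=P[L==i]; 
                if 150<q[:,0].mean()<800 and abs(q[:,1].mean())<500:print(n,"orange",st[i],q.mean(0).round(1),q.min(0).round(),q.max(0).round())
if __name__=="__main__": run(sys.argv[1])
E
python3 m.py 0
python3 - <<'E'
from h import *
from scipy.optimize import least_squares
# can: all points near it, above 20mm ; dark top too
for n,(u,v) in dict(scene=(345,176),top=(349,254)).items():
    P=cloud(n,np.load(n+"0.npy")); c=P[v,u]; print(n,"seed",c.round(1))
    k=(np.hypot(P[...,0]-c[0],P[...,1]-c[1])<45)&(P[...,2]>15); q=P[k]
    z=q[:,2]; print("ztop",np.percentile(z,[50,95,99]).round(1))
    t=q[z>np.percentile(z,99)-5]; print("top face n",len(t),"mean",t.mean(0).round(1),"mid",((t.min(0)+t.max(0))/2).round(1))
    s=q[(z>20)&(z<115)]; r=least_squares(lambda p:np.hypot(s[:,0]-p[0],s[:,1]-p[1])-26.5,c[:2],loss="soft_l1"); print("side fit",r.x.round(1),np.abs(r.fun).mean().round(2))
    b=cv2.imread(f"pics/{n}0.png")
a=cv2.imread("pics/top0.png")[120:280,170:420]; cv2.imwrite("pics/crop1.png",cv2.resize(a,None,fx=3.2,fy=3.2,interpolation=cv2.INTER_CUBIC))
a=cv2.imread("pics/scene0.png")[130:340,250:450]; cv2.imwrite("pics/crop2.png",cv2.resize(a,None,fx=2.8,fy=2.8,interpolation=cv2.INTER_CUBIC))
E
```

```text
scene near 268 yaw 8.02 ends -209.4 147.1 n pct [586.2 587.4 591.5 594.1 594.8] z 171.4
scene far 144 yaw 8.0 ends -211.7 146.8 n pct [682.  682.7 684.9 687.1 687.9] z 171.9
scene orange [338 167  14  23 208] [ 410.6 -129.1   76.4] [ 381. -158.   11.] [ 429. -119.  130.]
top near 99 yaw 8.03 ends -211.0 128.7 n pct [585.  585.6 586.9 587.9 588.6] z 172.6
top far 237 yaw 7.97 ends -209.5 141.3 n pct [677.6 678.4 680.6 682.9 684. ] z 172.7
scene seed [ 411.1 -126.7   97.1]
ztop [ 99.3 134.2 136.5]
top face n 48 mean [ 401.2 -145.2  133.8] mid [ 400.4 -146.2  134.8]
side fit [ 399.4 -147.9] 1.23
top seed [ 396.  -145.1  136. ]
ztop [131.2 137.6 140.2]
top face n 55 mean [ 395.2 -149.1  137.1] mid [ 396.1 -149.5  139.4]
side fit [ 396.3 -149.8] 0.24
```

View pics/crop1.png

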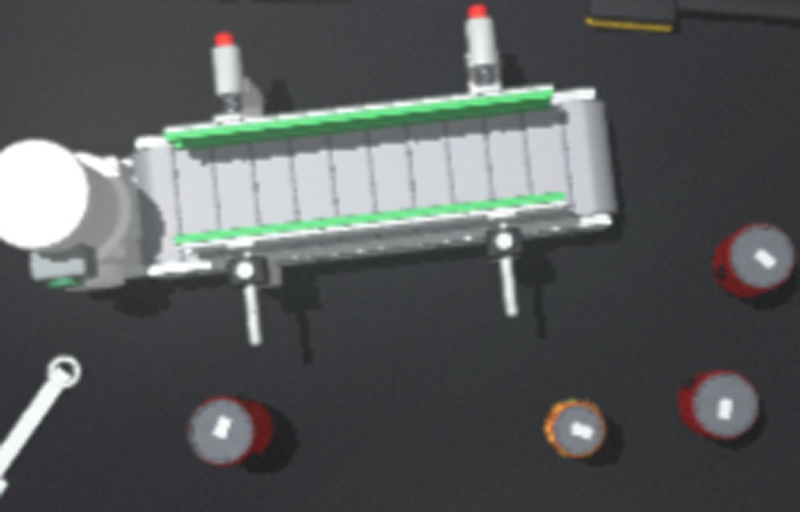

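View pics/crop2.png

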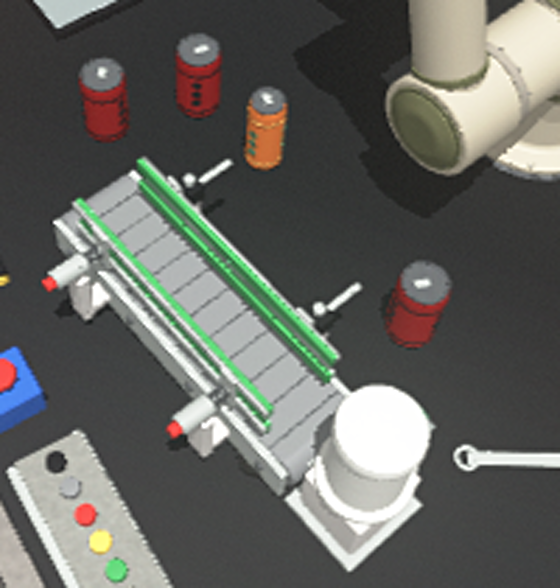

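Crop 1 (top) shows the clamp screws at crop (244,271) and (504,241), and the can top at (577,429). In crop 2 (scene) the right clamp screw is at (188,181), the left one at (320,309), and the can top at (268,99). I'll triangulate these.

```bash
cat > tri.py <<'E'
from h import *
def ray(n,u,v):
    f,cx,cy,E=K(n); r=E[:3,:3]@[(u-cx)/f,(v-cy)/f,1]; return E[:3,3],r/np.linalg.norm(r)
def tri(a,b):
    A=np.zeros((3,3));B=np.zeros(3);R=[]
    for n,p in(("top",a),("scene",b)):
        o,r=ray(n,*p);M=np.eye(3)-np.outer(r,r);A+=M;B+=M@o;R.append((o,M))
    x=np.linalg.solve(A,B); return x,[np.linalg.norm(M@(x-o)).round(1) for o,M in R]
E
python3 - <<'E'
from tri import *
t=lambda x,y:(170+x/3.2-.34,120+y/3.2-.34); s=lambda x,y:(250+x/2.8-.32,130+y/2.8-.32)
pts=dict(clL=(t(244,271),s(320,309)),clR=(t(504,241),s(188,181)),can=(t(578,429),s(268,98)),
 farR=(t(551,92),s(79,203)),farL=(t(168,131),s(269,407)),nearR=(t(563,196),s(142,162)),nearL=(t(178,239),s(336,355)))
for k,(a,b) in pts.items():
    x,e=tri(a,b); print(k,x.round(1),e)
P={k:tri(*v)[0] for k,v in pts.items()}
d=P["clL"]-P["clR"];th=np.arctan2(-d[0],d[1]);print("clamp dist",np.linalg.norm(d),"yaw",np.degrees(th))
th=np.radians(8.0);X=np.array([np.cos(th),np.sin(th)]);Y=np.array([-X[1],X[0]])
m=(P["clL"]+P["clR"])[:2]/2;O=m+80*X;print("origin",O.round(1),"O.X",O@X,"O.Y",O@Y)
for k in P: print(k,((P[k][:2]-O)@X).round(1),((P[k][:2]-O)@Y).round(1))
# depth profile of fence/rail/ chain in conveyor frame
for n in("top","scene"):
    C=cloud(n,np.load(n+"0.npy"));q=C.reshape(-1,3);a=(q[:,:2]-O)@X;b=(q[:,:2]-O)@Y
    k=(abs(b)<90)&(abs(a)<75);
    for lo in range(-75,75,5):
        z=q[k&(a>=lo)&(a<lo+5),2]
        if len(z):print(n,lo,len(z),np.percentile(z,[10,50,90,98]).round(0))
# neighbours
for nm,(u,v) in dict(ra=(395,245),rb=(406,200),rc=(239,253)).items():
    C=cloud("top",np.load("top0.npy"));c=C[v,u];k=(np.hypot(C[...,0]-c[0],C[...,1]-c[1])<50)&(abs(C[...,2]-122)<8);q=C[k];print(nm,q.mean(0).round(1))
E
```

```text
clL [534.8 163.8 157.5] [np.float64(0.0), np.float64(0.0)]
clR [569.7 -75.9 153.6] [np.float64(0.6), np.float64(0.6)]
can [ 396.9 -149.   134.2] [np.float64(0.0), np.float64(0.0)]
farR [ 707.6 -115.   161.7] [np.float64(1.1), np.float64(1.1)]
farL [659.7 237.3 172.3] [np.float64(1.8), np.float64(1.8)]
nearR [ 610.  -127.9  163.4] [np.float64(1.9), np.float64(1.9)]
nearL [560.2 224.6 170.8] [np.float64(2.1), np.float64(2.1)]
clamp dist 242.25467927517664 yaw 8.2774890447643
origin [631.5  55.1] O.X 633.0214534220535 O.Y -33.35000633566761
clL -80.6 121.1
clR -79.4 -121.1
can -260.8 -169.5
farR 51.7 -179.0
farL 53.3 176.5
nearR -46.8 -178.2
nearL -47.0 177.8
top -75 89 [-7. -0.  7. 56.]
top -70 216 [-2. 48. 82. 86.]
top -65 90 [78. 82. 87. 91.]
top -60 107 [79. 84. 88. 93.]
top -55 273 [ 85. 127. 172. 175.]
top -50 111 [168. 172. 177. 179.]
top -45 48 [170. 173. 176. 182.]
top -35 44 [81. 85. 90. 94.]
top -30 91 [80. 86. 90. 92.]
top -25 97 [81. 84. 90. 94.]
top -20 88 [80. 85. 91. 93.]
top -15 93 [80. 84. 89. 92.]
top -10 92 [80. 85. 89. 92.]
top -5 95 [80. 86. 90. 93.]
top 0 90 [81. 
[... 421 characters left out ...]
246 [ 84. 126. 173. 175.]
scene -40 223 [ 84. 123. 170. 174.]
scene -35 67 [81. 84. 88. 90.]
scene -30 62 [81. 84. 87. 88.]
scene -25 64 [81. 84. 87. 89.]
scene -20 68 [81. 84. 87. 88.]
scene -15 61 [81. 84. 87. 89.]
scene -10 60 [81. 84. 87. 89.]
scene -5 67 [81. 85. 88. 90.]
scene 0 67 [82. 85. 87. 89.]
scene 5 62 [81. 84. 87. 88.]
scene 10 66 [81. 84. 87. 88.]
scene 15 64 [82. 84. 87. 90.]
scene 20 6 [85. 88. 89. 90.]
scene 45 19 [168. 171. 173. 174.]
scene 50 146 [ 85. 130. 173. 176.]
scene 55 295 [ 83. 126. 172. 174.]
scene 60 182 [ 79. 114. 165. 171.]
scene 65 252 [-1. 55. 82. 85.]
scene 70 123 [-2. 31. 73. 83.]
ra [ 423.  -287.9  120.9]
rb [ 563.4 -319.8  120.3]
rc [385.8 183.7 120.7]
```

Call:
{"op": "apply_moves", "data": {
  "targets": [
    [85,[42,68,0],[0,0,-3]],
    [85,[84,136,0],[0,0,-6]],
    [85,[126,204,0],[0,0,-9]],
    [85,[168,272,0],[0,0,-12.4]],
    [85,[200,320,0],[0,0,-12.4]],
    [85,[214,343,0],[0,0,-12.4]],
    [85,[214,343,0],[0,0,-12.4]],
    [85,[214,343,0],[0,0,-12.4]],
    [85,[214,343,0],[0,0,-12.4]],
    [85,[214,343,0],[0,0,-12.4]],
    [85,[214,343,-30],[0,0,-12.4]],
    [85,[214,343,-50],[0,0,-12.4]],
    [85,[214,343,-50],[0,0,-12.4]]
  ],
  "squeeze": 30
}}

```text
time_s: 1.4
eef_pos: [395.3, -149.7, 179.3]
ee_rot: [-0.002, 0.998, 0.069, -0.002]
force: [-0.8, 0.2, 0.7]
grip_width: 0.995
grip_force: 0.0
```

Call:
{"op": "apply_moves", "data": {
  "targets": [
    [85,[1,0,-25],[0,0,0]],
    [85,[1,0,-55],[0,0,0]],
    [85,[1,0,-80],[0,0,0]],
    [85,[1,0,-100],[0,0,0]],
    [85,[1,0,-100],[0,0,0]],
    [85,[1,0,-100],[0,0,0]],
    [35,[1,0,-100],[0,0,0]],
    [35,[1,0,-100],[0,0,0]],
    [35,[1,0,-100],[0,0,0]],
    [35,[1,0,-100],[0,0,0]],
    [35,[1,0,-100],[0,0,0]],
    [35,[1,0,-100],[0,0,0]],
    [35,[1,0,-100],[0,0,0]],
    [35,[1,0,-100],[0,0,0]]
  ],
  "squeeze": 30
}}

```text
time_s: 2.8
eef_pos: [398.4, -149.3, 82.3]
ee_rot: [0.0, 0.998, 0.07, 0.001]
force: [-0.6, 1.6, 7.5]
grip_width: 0.615
grip_force: 30.2
```

Call:
{"op": "apply_moves", "data": {
  "targets": [
    [35,[0,0,20],[0,0,0]],
    [35,[0,0,50],[0,0,0]],
    [35,[0,0,90],[0,0,0]],
    [35,[0,0,130],[0,0,0]],
    [35,[0,0,165],[0,0,0]],
    [35,[0,0,185],[0,0,0]],
    [35,[0,0,195],[0,0,0]],
    [35,[0,0,195],[0,0,0]],
    [35,[0,0,195],[0,0,0]]
  ]
}}

```text
time_s: 3.7
eef_pos: [397.5, -148.9, 275.1]
ee_rot: [-0.001, 0.998, 0.07, -0.001]
force: [-0.4, -0.1, -2.7]
grip_width: 0.615
grip_force: 33.3
```

```bash
python3 - <<'E'
from h import *
for n in("scene","top"):
    b,d=capture(n); cv2.imwrite(f"pics/{n}1.png",b); np.save(n+"1.npy",d)
s=ctrl.sense();print(s["eef_pos"],s["ee_rot"],s["force"],s["grip_width"])
a=cv2.imread("pics/scene1.png")[100:340,240:440]; cv2.imwrite("pics/crop3.png",cv2.resize(a,None,fx=2.4,fy=2.4,interpolation=cv2.INTER_CUBIC))
E
python3 m.py 1|grep orange
```

```text
[ 397.47181935 -148.89707352  275.05201689] [-7.85317652e-04  9.97574793e-01  6.95914474e-02 -9.72921414e-04] [ 0.343684   -0.39633028 -2.67461512] 0.6138612304796286
scene orange [340 131  15  29 268] [ 413.1 -131.8  260.1] [ 384. -164.  197.] [ 427. -118.  326.]
```

View pics/crop3.png

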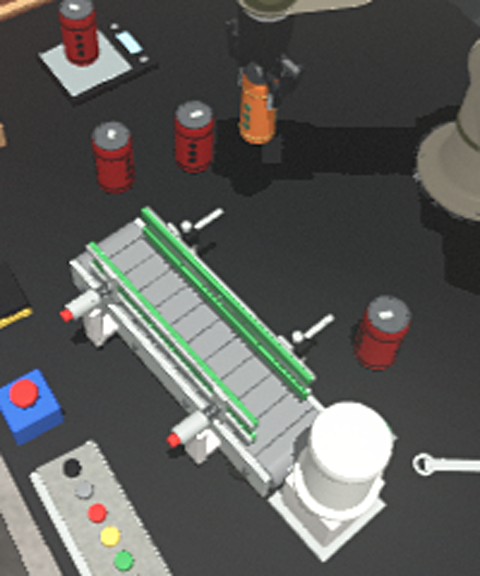

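The crop shows the orange can held upright at crop (258,110), and nothing else has moved. I'll carry it over the middle of the chain.

Call:
{"op": "apply_moves", "data": {
  "targets": [
    [35,[25,20,0],[0,0,0]],
    [35,[55,48,0],[0,0,0]],
    [35,[90,78,0],[0,0,0]],
    [35,[125,108,0],[0,0,0]],
    [35,[160,138,0],[0,0,0]],
    [35,[195,168,0],[0,0,0]],
    [35,[220,190,0],[0,0,0]],
    [35,[236,204,0],[0,0,0]],
    [35,[236,204,0],[0,0,0]],
    [35,[236,204,0],[0,0,0]],
    [35,[236,204,-10],[0,0,0]],
    [35,[236,204,-10],[0,0,0]],
    [35,[236,204,-10],[0,0,0]]
  ]
}}

```text
time_s: 5.1
eef_pos: [633.5, 54.4, 266.1]
ee_rot: [-0.0, 0.998, 0.069, -0.0]
force: [-0.1, -0.5, -2.9]
grip_width: 0.614
grip_force: 32.8
```

```bash
python3 - <<'E'
from h import *
for n in("scene","top"):
    b,d=capture(n); cv2.imwrite(f"pics/{n}2.png",b); np.save(n+"2.npy",d)
s=ctrl.sense();print(s["eef_pos"],s["ee_rot"],s["force"],s["grip_width"])
a=cv2.imread("pics/scene2.png")[130:310,250:410]; cv2.imwrite("pics/crop4.png",cv2.resize(a,None,fx=3.2,fy=3.2,interpolation=cv2.INTER_CUBIC))
E
python3 m.py 2|grep orange
```

```text
[633.75269016  54.55799055 266.62258548] [2.54992191e-05 9.97590693e-01 6.93740857e-02 2.10717966e-04] [ 0.29293242 -0.04174685 -2.04761232] 0.609255617673805
scene orange [313 206  17  26 219] [647.5  73.8 254.3] [616.  48. 191.] [661.  89. 318.]
```

View pics/crop4.png

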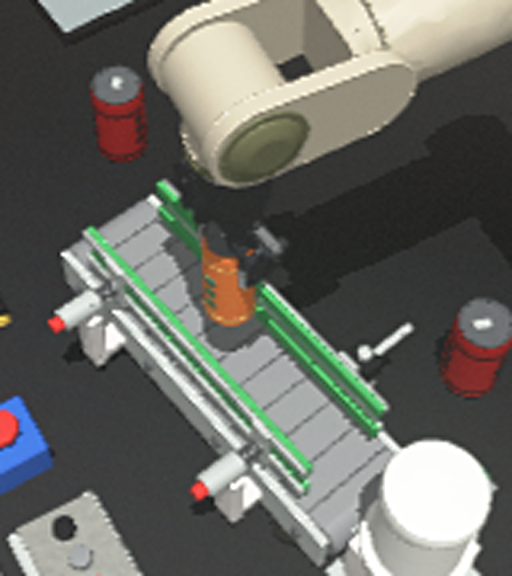

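The can hangs over the chain at crop (230,285), between the rails. I'll lower it.

Call:
{"op": "apply_moves", "data": {
  "targets": [
    [35,[0,0,-25],[0,0,0]],
    [35,[0,0,-55],[0,0,0]],
    [35,[0,0,-80],[0,0,0]],
    [35,[0,0,-90],[0,0,0]],
    [35,[0,0,-94],[0,0,0]],
    [35,[0,0,-94],[0,0,0]],
    [35,[0,0,-94],[0,0,0]]
  ]
}}

```text
time_s: 5.9
eef_pos: [634.4, 54.8, 173.8]
ee_rot: [0.0, 0.998, 0.07, 0.001]
force: [-0.2, -0.1, -3.3]
grip_width: 0.608
grip_force: 32.8
```

Call:
{"op": "apply_moves", "data": {
  "targets": [
    [35,[0,0,-1],[0,0,0]],
    [35,[0,0,-2],[0,0,0]],
    [35,[0,0,-3],[0,0,0]],
    [35,[0,0,-3],[0,0,0]],
    [35,[0,0,-3],[0,0,0]]
  ]
}}

```text
time_s: 6.4
eef_pos: [633.9, 54.9, 169.3]
ee_rot: [-0.0, 0.998, 0.07, 0.0]
force: [0.1, 0.0, -2.3]
grip_width: 0.617
grip_force: 32.8
```

Call:
{"op": "apply_moves", "data": {
  "targets": [
    [35,[0,0,-1],[0,0,0]],
    [35,[0,0,-2],[0,0,0]],
    [35,[0,0,-2],[0,0,0]],
    [35,[0,0,-2],[0,0,0]]
  ]
}}

```text
time_s: 6.8
eef_pos: [633.9, 54.9, 167.5]
ee_rot: [0.0, 0.998, 0.07, 0.0]
force: [-0.7, -0.0, 0.2]
grip_width: 0.617
grip_force: 32.9
```

Call:
{"op": "apply_moves", "data": {
  "targets": [
    [35,[0,0,-0.5],[0,0,0]],
    [53,[0,0,-0.5],[0,0,0]],
    [58,[0,0,-0.5],[0,0,0]],
    [70,[0,0,-0.5],[0,0,0]],
    [85,[0,0,-0.5],[0,0,0]],
    [85,[0,0,-0.5],[0,0,0]],
    [85,[0,0,-0.5],[0,0,0]],
    [85,[0,0,-0.5],[0,0,0]],
    [85,[0,0,-0.5],[0,0,0]]
  ]
}}

```text
time_s: 7.7
eef_pos: [633.9, 54.9, 166.8]
ee_rot: [0.0, 0.998, 0.07, 0.0]
force: [0.4, -0.9, 0.2]
grip_width: 0.991
grip_force: 0.0
```

Call:
{"op": "apply_moves", "data": {
  "targets": [
    [85,[0,0,15],[0,0,0]],
    [85,[0,0,40],[0,0,0]],
    [85,[0,0,75],[0,0,0]],
    [85,[0,0,105],[0,0,0]],
    [85,[0,0,115],[0,0,0]],
    [85,[-30,-4,115],[0,0,0]],
    [60,[-65,-9,115],[0,0,0]],
    [30,[-95,-13,115],[0,0,0]],
    [0,[-95,-13,115],[0,0,0]],
    [0,[-95,-13,115],[0,0,0]],
    [0,[-95,-13,115],[0,0,0]],
    [0,[-95,-13,115],[0,0,0]]
  ]
}}

```text
time_s: 8.9
eef_pos: [539.5, 41.9, 281.2]
ee_rot: [-0.0, 0.998, 0.07, -0.0]
force: [1.0, -0.5, 0.4]
grip_width: 0.004
grip_force: 0.0
```

```bash
python3 - <<'E'
from h import *
for n in("scene","top"):
    b,d=capture(n); cv2.imwrite(f"pics/{n}3.png",b); np.save(n+"3.npy",d)
s=ctrl.sense();print(s["eef_pos"],s["ee_rot"],s["force"],s["grip_width"])
a=cv2.imread("pics/scene3.png")[130:310,250:410]; cv2.imwrite("pics/crop5.png",cv2.resize(a,None,fx=3.2,fy=3.2,interpolation=cv2.INTER_CUBIC))
E
python3 m.py 3|grep -E "scene"
```

```text
[539.31231442  41.91196775 281.34425237] [-6.83537931e-05  9.97567787e-01  6.97024687e-02 -2.65627720e-04] [0.84148435 0.16014371 0.88278674] 0.0017231010403350522
scene near 256 yaw 7.92 ends -207.9 147.5 n pct [586.2 587.3 591.4 594.  595.3] z 171.6
scene far 141 yaw 8.01 ends -214.8 147.0 n pct [682.  682.7 684.9 686.9 688.1] z 172.0
scene orange [314 223  16  23 219] [643.2  76.8 164.9] [616.  51.  94.] [661.  85. 216.]
```

View pics/crop5.png

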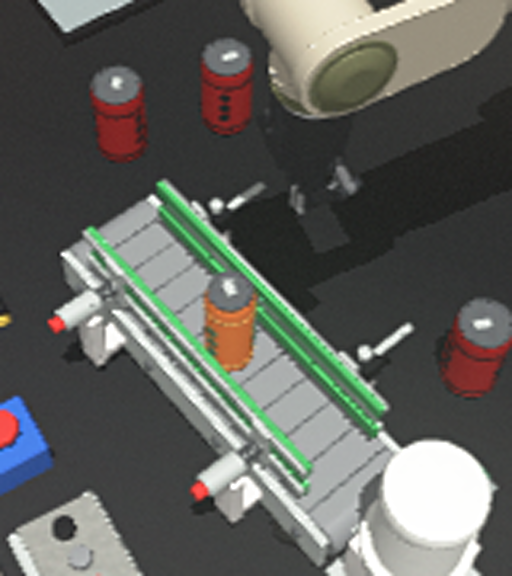

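The can stands at crop (230,320) on the chain, and the rails haven't moved. I'll lower the closed fingers outside the near rail.

Call:
{"op": "apply_moves", "data": {
  "targets": [
    [0,[0,0,-30],[0,0,0]],
    [0,[0,0,-65],[0,0,0]],
    [0,[0,0,-100],[0,0,0]],
    [0,[0,0,-120],[0,0,0]],
    [0,[0,0,-120],[0,0,0]],
    [0,[0,0,-120],[0,0,0]],
    [0,[5,0.7,-120],[0,0,0]],
    [0,[10,1.4,-120],[0,0,0]],
    [0,[15,2.1,-120],[0,0,0]],
    [0,[15,2.1,-120],[0,0,0]],
    [0,[15,2.1,-120],[0,0,0]],
    [0,[15,2.1,-120],[0,0,0]]
  ],
  "squeeze": 40
}}

```text
time_s: 10.2
eef_pos: [553.8, 44.0, 161.8]
ee_rot: [0.0, 0.998, 0.07, -0.0]
force: [0.2, -0.7, -0.8]
grip_width: 0.005
grip_force: 0.0
```

Call:
{"op": "apply_moves", "data": {
  "targets": [
    [0,[3,0.4,0],[0,0,0]],
    [0,[6,0.8,0],[0,0,0]],
    [0,[9,1.3,0],[0,0,0]],
    [0,[12,1.7,0],[0,0,0]],
    [0,[15,2.1,0],[0,0,0]],
    [0,[18,2.5,0],[0,0,0]],
    [0,[20,2.8,0],[0,0,0]],
    [0,[20,2.8,0],[0,0,0]],
    [0,[20,2.8,0],[0,0,0]]
  ]
}}

```text
time_s: 11.1
eef_pos: [574.0, 46.8, 161.8]
ee_rot: [0.0, 0.998, 0.07, 0.0]
force: [-0.1, -0.1, 0.6]
grip_width: -0.003
grip_force: 0.0
```

Call:
{"op": "apply_moves", "data": {
  "targets": [
    [0,[2,0.3,0],[0,0,0]],
    [0,[4,0.6,0],[0,0,0]],
    [0,[6,0.8,0],[0,0,0]],
    [0,[8,1.1,0],[0,0,0]],
    [0,[10,1.4,0],[0,0,0]],
    [0,[10,1.4,0],[0,0,0]],
    [0,[10,1.4,0],[0,0,0]]
  ]
}}

```text
time_s: 11.8
eef_pos: [584.1, 48.2, 161.8]
ee_rot: [-0.0, 0.998, 0.07, 0.0]
force: [0.8, 1.0, -0.9]
grip_width: 0.003
grip_force: 0.1
```

```bash
python3 - <<'E'
from h import *
for n in("scene","top"):
    b,d=capture(n); cv2.imwrite(f"pics/{n}4.png",b); np.save(n+"4.npy",d)
E
python3 m.py 4|grep -E "scene"
```

```text
scene near 231 yaw 8.02 ends -209.5 147.8 n pct [602.5 603.7 607.9 610.4 611.2] z 171.6
scene far 143 yaw 7.97 ends -212.2 147.5 n pct [681.7 683.  685.  686.9 687.7] z 172.1
scene orange [314 224  16  22 214] [643.2  77.4 163.7] [615.  51.  95.] [662.  85. 215.]
```

Call:
{"op": "apply_moves", "data": {
  "targets": [
    [0,[1,0.1,0],[0,0,0]],
    [0,[2,0.3,0],[0,0,0]],
    [0,[3,0.4,0],[0,0,0]],
    [0,[4,0.6,0],[0,0,0]],
    [0,[5,0.7,0],[0,0,0]],
    [0,[6,0.8,0],[0,0,0]],
    [0,[7,1,0],[0,0,0]],
    [0,[8,1.1,0],[0,0,0]],
    [0,[9,1.3,0],[0,0,0]],
    [0,[10,1.4,0],[0,0,0]],
    [0,[11,1.5,0],[0,0,0]],
    [0,[12,1.7,0],[0,0,0]],
    [0,[13,1.8,0],[0,0,0]],
    [0,[14,2,0],[0,0,0]],
    [0,[14,2,0],[0,0,0]]
  ]
}}

```text
time_s: 13.4
eef_pos: [598.1, 50.2, 161.8]
ee_rot: [0.0, 0.998, 0.07, 0.0]
force: [-1.9, -0.2, 1.5]
grip_width: -0.002
grip_force: 1.4
```

```bash
python3 - <<'E'
from h import *
for n in("scene","top"):
    b,d=capture(n); cv2.imwrite(f"pics/{n}5.png",b); np.save(n+"5.npy",d)
print(ctrl.sense()["force"])
E
python3 m.py 5|grep -E "scene"
```

```text
[-0.89644293 -0.92436318  1.08599993]
scene near 218 yaw 8.12 ends -211.5 146.0 n pct [616.7 617.8 621.6 624.4 625.4] z 171.2
scene far 145 yaw 8.01 ends -209.7 147.3 n pct [682.1 682.8 684.8 687.  687.9] z 171.9
scene orange [311 226  15  21 183] [656.7  78.8 173.9] [633.  55.  96.] [676.  86. 216.]
```

Call:
{"op": "apply_moves", "data": {
  "targets": [
    [0,[0.5,0.1,0],[0,0,0]],
    [0,[1,0.1,0],[0,0,0]],
    [0,[1.5,0.2,0],[0,0,0]],
    [0,[2,0.3,0],[0,0,0]],
    [0,[2.5,0.3,0],[0,0,0]],
    [0,[3,0.4,0],[0,0,0]],
    [0,[3,0.4,0],[0,0,0]],
    [0,[3,0.4,0],[0,0,0]]
  ]
}}

```text
time_s: 14.3
eef_pos: [601.0, 50.6, 161.8]
ee_rot: [-0.0, 0.998, 0.07, 0.0]
force: [-2.5, -0.5, 2.0]
grip_width: -0.003
grip_force: 1.5
```

Call:
{"op": "apply_moves", "data": {
  "targets": [
    [0,[0.5,0.1,0],[0,0,0]],
    [0,[1,0.1,0],[0,0,0]],
    [0,[1.5,0.2,0],[0,0,0]],
    [0,[2,0.3,0],[0,0,0]],
    [0,[2,0.3,0],[0,0,0]],
    [0,[2,0.3,0],[0,0,0]]
  ]
}}

```text
time_s: 14.9
eef_pos: [602.9, 50.9, 161.8]
ee_rot: [0.0, 0.998, 0.07, 0.0]
force: [-4.0, -1.5, 2.1]
grip_width: 0.001
grip_force: 2.0
```

Call:
{"op": "apply_moves", "data": {
  "targets": [
    [0,[0.5,0.1,0],[0,0,0]],
    [0,[1,0.1,0],[0,0,0]],
    [0,[1.5,0.2,0],[0,0,0]],
    [0,[2,0.3,0],[0,0,0]],
    [0,[2,0.3,0],[0,0,0]],
    [0,[2,0.3,0],[0,0,0]]
  ]
}}

```text
time_s: 15.5
eef_pos: [604.5, 51.1, 161.8]
ee_rot: [0.0, 0.998, 0.07, -0.001]
force: [-6.8, -2.3, 4.6]
grip_width: 0.005
grip_force: 3.5
```

```bash
python3 - <<'E'
from h import *
F=[]
for i in range(6):
    b,d=capture("scene"); F.append(ctrl.sense()["force"])
cv2.imwrite("pics/scene6.png",b); np.save("scene6.npy",d)
b,d=capture("top");cv2.imwrite("pics/top6.png",b); np.save("top6.npy",d)
print(np.round(F,1),np.mean(F,0))
E
python3 m.py 6
```

```text
[[-7.  -1.6  3.4]
 [-6.7 -1.6  3.7]
 [-6.8 -2.   3.4]
 [-6.6 -1.9  2.7]
 [-6.8 -2.5  2.4]
 [-6.7 -2.2  4. ]] [-6.79013132 -1.9703336   3.25752631]
scene near 221 yaw 7.99 ends -210.9 148.1 n pct [622.8 624.1 627.9 630.9 632. ] z 171.4
scene far 148 yaw 7.99 ends -212.0 147.8 n pct [684.2 684.9 687.1 689.3 689.9] z 172.3
scene orange [309 227  16  20 169] [661.2  80.  176.2] [636.  54. 100.] [681.  87. 215.]
top near 42 yaw 7.98 ends -209.2 -99.3 n pct [622.1 622.7 624.2 625.3 625.9] z 173.3
top far 120 yaw 7.96 ends -209.7 136.2 n pct [680.  680.7 682.8 685.2 685.7] z 172.8
```

The fence has given 2.2 mm, about 4.5 N, which fits the 7 N wrist reading less drag and can friction. It needs about 2.7 mm more.

Call:
{"op": "apply_moves", "data": {
  "targets": [
    [0,[0.4,0.1,0],[0,0,0]],
    [0,[0.8,0.1,0],[0,0,0]],
    [0,[1.2,0.2,0],[0,0,0]],
    [0,[1.6,0.2,0],[0,0,0]],
    [0,[2,0.3,0],[0,0,0]],
    [0,[2.4,0.3,0],[0,0,0]],
    [0,[2.8,0.4,0],[0,0,0]],
    [0,[2.8,0.4,0],[0,0,0]],
    [0,[2.8,0.4,0],[0,0,0]],
    [0,[2.8,0.4,0],[0,0,0]],
    [0,[2.8,0.4,0],[0,0,0]],
    [0,[2.8,0.4,0],[0,0,0]]
  ]
}}

```text
time_s: 17.05
eef_pos: [606.6, 51.4, 161.8]
ee_rot: [0.0, 0.998, 0.07, -0.002]
force: [-10.5, -1.9, 5.3]
grip_width: -0.0
grip_force: 5.7
```

```bash
python3 - <<'E'
from h import *
F=[]
for i in range(6):
    b,d=capture("scene"); F.append(ctrl.sense()["force"])
cv2.imwrite("pics/scene7.png",b); np.save("scene7.npy",d)
b,d=capture("top");cv2.imwrite("pics/top7.png",b); np.save("top7.npy",d)
print(np.mean(F,0),np.std(F,0),ctrl.sense()["time_s"])
a=cv2.imread("pics/scene7.png")[130:310,250:410]; cv2.imwrite("pics/crop7.png",cv2.resize(a,None,fx=3.2,fy=3.2,interpolation=cv2.INTER_CUBIC))
E
python3 m.py 7
```

```text
[-11.1045394   -2.58406281   5.09119641] [0.23608855 0.48903167 0.50203618] 17.4
scene near 219 yaw 8.01 ends -210.6 147.9 n pct [625.  626.5 629.9 633.  634. ] z 171.8
scene far 145 yaw 7.99 ends -212.3 145.8 n pct [685.9 687.2 689.2 691.3 692.1] z 172.6
scene orange [309 228  15  20 169] [663.8  80.3 175.4] [641.  56.  90.] [684.  87. 217.]
top near 43 yaw 8.34 ends -213.0 -103.3 n pct [623.3 623.8 624.9 626.7 627. ] z 173.4
top far 120 yaw 8.0 ends -213.6 142.7 n pct [681.8 682.4 685.1 687.1 688.2] z 172.1
```

View pics/crop7.png

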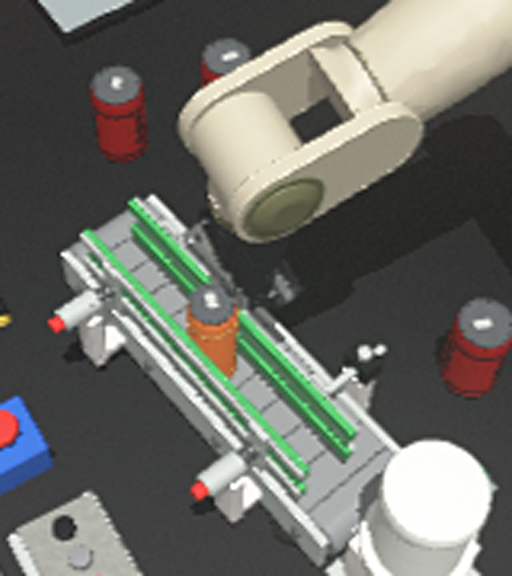

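The can stands upright between the two rails at crop (213,335), and the gripper body is clear of it. The push is about 9 N, so I'll trim it slightly and settle.

Call:
{"op": "apply_moves", "data": {
  "targets": [
    [0,[0.3,0,0],[0,0,0]],
    [0,[0.6,0.1,0],[0,0,0]],
    [0,[0.6,0.1,0],[0,0,0]],
    [0,[0.6,0.1,0],[0,0,0]],
    [0,[0.6,0.1,0],[0,0,0]],
    [0,[0.6,0.1,0],[0,0,0]],
    [0,[0.6,0.1,0],[0,0,0]],
    [0,[0.6,0.1,0],[0,0,0]],
    [0,[0.6,0.1,0],[0,0,0]],
    [0,[0.6,0.1,0],[0,0,0]]
  ]
}}

```text
time_s: 18.4
eef_pos: [607.0, 51.5, 161.8]
ee_rot: [0.0, 0.998, 0.07, -0.002]
force: [-12.4, -2.1, 6.2]
grip_width: 0.0
grip_force: 6.2
```

Run:
```python
from h import *
F=[]
for i in range(4): capture("top"); F.append(ctrl.sense()["force"])
m=np.mean(F,0); f=-m[0]*.99-m[1]*.139; print(m,f)
if 10<f<15: print(ctrl.finish_job())
```

```text
[-11.74691846  -2.89090451   5.97001584] 12.031284998088923
the job is handed in; nothing more can be done
None
```

I handed the job in with the orange can upright on the chain about midway between the clamps, and the closed fingers still pushing the near rail so it presses the can on the far rail with an estimated 10 N (12 N at the wrist, less drag); the verdict was not shown.

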